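# Bring the varnish carriage to rest at the curing lamp

### The job

Push the free-running carriage of freshly varnished violin scrolls along its guide at a brisk pace (close to 0.1 m/s over the middle of the way, no creeping) and bring it to rest with its brass pointer opposite the lamp's steel index plate, left standing there by itself. Touch the carriage only at the faces of its two spring pads, gently and without knocks (never press on the pads from above; the tray, housings and scrolls are wet), and never let it run into the stop at either end of the guide. Leave the jar, the plane and the brush alone.

Things in the scene. Friction and masses are not known exactly. Their poses are not given: they have to be found in the camera images.
- bed: Fixed level linear guide on the table, 860 mm long (own y axis), 170 mm wide: two aluminium rails on a dark steel base, a grey end stop at each end. Origin: middle of its underside. It lies roughly across in front of the robot; position and yaw vary. The carriage runs towards its -y end.
- carriage (a joint): Carriage travel along the guide in m, growing towards the bed's -y end; it meets the end stops at 0 and 0.420. Carriage centre at bed y = 0.210 - value. Starts at rest at 0.03 to 0.09. Moving mass with load nominally 3.1 kg (hidden, 2.1 to 4.7). Rolls almost freely: drag 0.8 N per m/s plus 0.02 N friction, so it coasts for seconds (time constant about 4 s).
- drive_pad: Sprung brown wooden block, 150 mm across the guide, 62 to 102 mm above the table, that sticks 40 mm out of the housing at the carriage's -y end. Origin: middle of its pushing face, 85 mm from the carriage centre. Pushed to -y it telescopes into the housing against a spring, 60 N/m (springy, hardly damped, up to 38 mm), and drives the carriage on.
- brake_pad: The same sprung block at the +y end of the carriage, its face 85 mm from the centre, facing -y. Pushed to +y it yields likewise (60 N/m, up to 38 mm) and brakes the carriage or drives it back. A carriage that runs onto a finger standing still is thrown back by the spring.
- trough (a point): Middle of the free trough between the two spring pads (170 mm along the guide, 150 mm across), on the upper face of the tray floor, 60 mm above the table. A closed gripper fits in from above and can push either pad.
- tray: Plywood tray of the carriage, 380 x 160 mm, upper face 60 mm above the table; at each end a pale wooden spring housing (125 to 187 mm from the centre, top at 106 mm) with a red-brown varnished violin scroll head on it, up to 150 mm above the table. Wet: the robot must not touch any of it. Origin at table height under the carriage centre, axes as the bed.
- pointer (a point): Tip of the brass pointer at the middle of the carriage, 104 mm from the centre line on the bed's +x side, 58 mm above the table; it moves with the carriage.
- lamp: Fixed curing lamp beyond the guide: dark foot 150 x 120 mm, white head up to 120 mm high. At its edge towards the guide an upright steel index plate 24 mm wide (y), 6 mm thick, 66 mm high. Origin: on the table under the middle of that plate's guide-side face. Axes as the bed; at the mark the pointer's y in this frame is 0. It varies between carriage values 0.30 and 0.37.
- varnish_jar: Amber glass jar with white lid, radius 32 mm, 85 mm high, near side of the guide, left. Bystander. Origin: centre of its underside.
- block_plane: Small steel and brass block plane, 160 mm long, 46 mm wide, near side of the guide, right. Bystander. Origin: centre of its underside.
- brush: Brush lying beyond the guide, left. Bystander. Origin: centre of its underside.

How it is judged (in metres and radians):
On the way, in this order (a step that is already met when the one before it is completed fails the run):
1. the carriage runs at a brisk pace, at least 0.06 m/s for 0.4 s, over the middle of the guide (carriage value 0.15 to 0.26) (velocity of joint carriage above 0.06 m/s and value of joint carriage between 0.15 and 0.26 m), for 0.4 s.
2. the carriage stands still with its pointer opposite the index plate for half a second (y of pointer in the frame of lamp between -0.012 and 0.012 m and velocity of joint carriage between -0.012 and 0.012 m/s), for 0.5 s.
At the end, for the whole second after the job is handed in: The carriage stands by itself at rest (under 12 mm/s) with its pointer opposite the 24 mm wide index plate of the lamp (within 12 mm of its middle along the guide), and the robot touches nothing (all of step 2).
It fails at once if the carriage runs into the stop at an end of the guide (value of joint carriage above 0.417 m or value of joint carriage below 0.003 m).
It fails at once if the wet tray or scrolls are touched (over 0.5 N) (contact force between any of the fingers, the arm and tray above 0.5 N).
It fails at once if a spring pad is knocked (over 15 N) (contact force between any of the fingers, the arm and drive_pad above 15 N or contact force between any of the fingers, the arm and brake_pad above 15 N).
It fails at once if a spring pad is pressed from above (touched with the TCP more than 122 mm above the table) (height (world z) of the grasp point above 0.122 m and (contact force between the fingers and drive_pad above 0.5 N or contact force between the fingers and brake_pad above 0.5 N)).
It fails at once if the jar, the plane or the brush is moved more than 30 mm (distance of any of varnish_jar, block_plane, brush from where it was at the start of the episode above 0.03 m).
It also fails if it takes over 35 s, if anything falls off the work surface, if the arm or the gripper's body presses on something with over 40 N, if the wrist force passes 120 N, or if a joint passes its speed limit or range.

### The arm

A 7-joint arm with a two-finger parallel gripper is mounted at the origin on the work surface. World frame = base frame: x ahead of the robot, y to its left, z up, the work surface at z = 0. Lengths are in mm, angles in rad, forces in N, time in s.
With the tool pointing down it reaches from about 400 to 875 mm from the base axis. Payload 6.5 kg.
Tool frame: the origin (TCP) lies between the finger pads, 19 mm behind the fingertips; this is the grasp point; z points along the fingers, y is the line along which they close (so a half turn about z gives the same grasp; the last joint's range is limited). The gripper opens to 88 mm and grips with 3 to 60 N. Pads are 18 mm wide; open, the fingers measure 123 mm over their backs; the gripper's body (75 mm by 187 mm) begins 45 mm behind the grasp point.
Start: joints at [1.281, 0.536, -0.004, 1.538, 0.003, 1.067, -0.071], TCP at [144.256, -633.783, 257.416] pointing down, gripper open.
Joint ranges: [-2.7, 2.7], [-0.37, 2.16], [-1.27, 1.26], [0.24, 2.4], [-1.31, 4.45], [0.19, 1.91], [-2.76, 2.76]. Speed limits (rad/s): [2.39, 2.39, 3.14, 3.14, 3.14, 3.14, 3.14].

### API

Orientations are given as [roll, pitch, yaw] about the fixed x, y, z axes, in that order (R = Rz(yaw) Ry(pitch) Rx(roll)).
In Python, from plant import r gives the robot as it stands. The module is installed in compiled form; this text tells all that it offers.
- The arm moves only by the tool carry_out, never from a script. Its arguments are lists of equal length, an entry for each row: "fingers": the opening, from 0 (shut) to 1 (fully open); "translation": the shift along the tool's x, y, z in m, a list of three; "turn": the turn about the tool's z in rad. A call has 1 to 12 rows; each row shifts and turns the commanded pose from where the row before left it, along the tool's axes as they then stand; what a row does not reach is not made up. A row lasts 1/10 s, in which the tool goes at most 50 mm and 8.59 degrees, less where a joint would pass 70% of its speed; a pose out of reach is approached as far as the arm can. A call with a gripper value outside its range is refused whole. The fingers move at their own pace and stop on an object; "grip_force" is the grip in N (left out, the last holds). Time passes only in rows, so rows that do not move let the fingers close. It gives the time, the measured TCP pose, the force, the opening and the grip force at its end, in the units of the state.
- r.observe(): the state, without advancing time (a new reading comes with each control period).
- r.read_camera(name): name is "side" or "top"; returns the picture (480x640x3 uint8, blue, green, red); there is no depth.
- r.calibration(name): a dict with "camera_matrix" (3x3 intrinsics, pixels), "rvec" (rotation vector, rad) and "tvec" (3), from world to camera coordinates, as OpenCV has them. Camera axes: x right, y down, z forward; pixel columns grow to the right and rows downward; lengths in mm; the calibration is good to about 2 mm. A picture is of the moment at which its call begins. calibration takes no time and is no camera call.
- r.finish_job(): hands the job in; it is judged then, once.
The state is a dict: "time": time; "joint_pos": joint angles; "joint_velocities": joint speeds; "tau": joint torques, N m; "tool_pos": TCP position; "tcp_rot": TCP orientation; "wrist_force": force on the tool from outside, world axes, zero at the start; "wrist_torque": the same for the moment, N m; "width": finger opening in mm; "finger_force": force on a finger pad.
Only numpy, scipy, OpenCV 4.12 (cv2) and the standard library are available. Lean on these libraries where they do the work, as an engineer would, in place of code of your own. Each camera call takes 0.05 s, during which the arm holds its last target. There are 200 camera calls.

## Working session

There is one attempt and no reset: what is moved stays moved. The work goes in short steps, Python scripts to look and compute and a tool call to move; the robot and the scene stay as the last step left them, time stands still between calls to the robot, and variables do not carry over. Pictures are saved under pics/ and viewed, at most 10 in all, crops included, and the job is handed in when it is done.

Besides the shell and the picture viewer there is one more tool, called after "Request:" as name(argument=value, ...), one argument or row to a line, values as JSON. carry_out: Moves the arm, as the interface text tells. Its arguments: {"type":"object","properties":{"fingers":{"type":"array"},"translation":{"type":"array"},"turn":{"type":"array"},"grip_force":{"type":"number"}},"required":["fingers","translation","turn"]}

```bash
mkdir -p pics; python3 - <<'E'
from plant import r
import cv2
s=r.observe();print(s['time'],s['tool_pos'],s['tcp_rot'],s['width'])
for n in("side","top"):
    cv2.imwrite(f"pics/{n}0.png",r.read_camera(n))
    c=r.calibration(n);print(n,c)
E
```

```text
0.0 [ 144.11067742 -633.251725    256.55815261] [-3.13995381e+00  1.46717875e-04  2.23840019e-01] 87.7364679256145
side {'camera_matrix': array([[482.48742951,   0.        , 324.10778983],
       [  0.        , 482.48742951, 245.84747805],
       [  0.        ,   0.        ,   1.        ]]), 'rvec': array([ 0.40621946,  2.66826094, -1.30060464]), 'tvec': array([ 470.47324991,   -4.49305825, 1294.77989461])}
top {'camera_matrix': array([[543.65831737,   0.        , 326.07411177],
       [  0.        , 543.65831737, 243.99246072],
       [  0.        ,   0.        ,   1.        ]]), 'rvec': array([ 2.1680337 , -2.13146452,  0.15357214]), 'tvec': array([ -11.28161274,  508.22008062, 1432.00219567])}
```

View pics/top0.png

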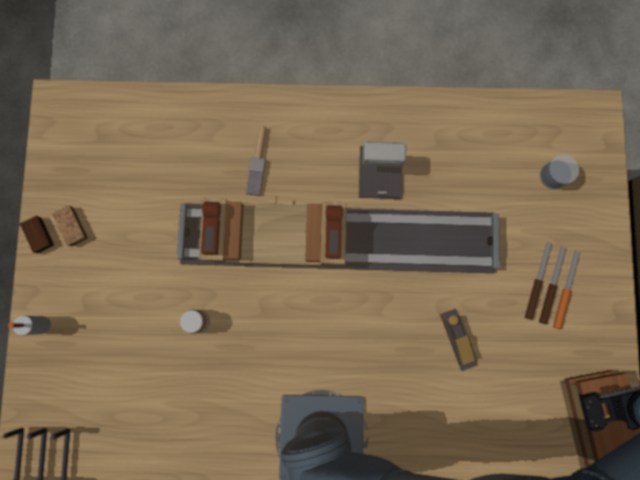

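View pics/side0.png

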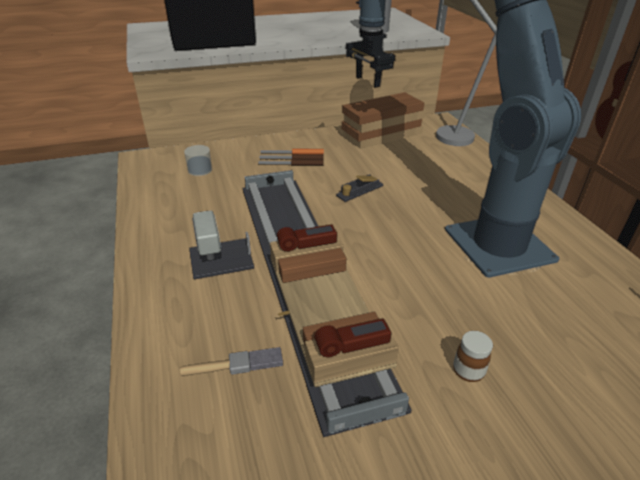

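```bash
cat > h.py <<'E'
import numpy as np,cv2
from plant import r
def ray(n,uv,z):
    c=r.calibration(n);R=cv2.Rodrigues(c['rvec'])[0];C=-R.T@c['tvec']
    d=R.T@np.linalg.solve(c['camera_matrix'],[uv[0],uv[1],1.])
    return (C+d*(z-C[2])/d[2])
def proj(n,p):
    c=r.calibration(n);return cv2.projectPoints(np.array([p],float),c['rvec'],c['tvec'],c['camera_matrix'],None)[0].ravel()
E
python3 - <<'E'
import cv2
a=cv2.imread('pics/top0.png');b=cv2.imread('pics/side0.png')
c=cv2.resize(a[180:280,170:330],None,fx=5,fy=5,interpolation=cv2.INTER_CUBIC)[:300]
d=cv2.resize(a[180:280,350:510],None,fx=5,fy=5,interpolation=cv2.INTER_CUBIC)[:300]
cv2.imwrite('pics/t1.png',cv2.vconcat([c,d]))
cv2.imwrite('pics/s1.png',cv2.resize(b[190:340,180:380],None,fx=4,fy=4,interpolation=cv2.INTER_CUBIC))
E
```

```text
(no output)
```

View pics/t1.png

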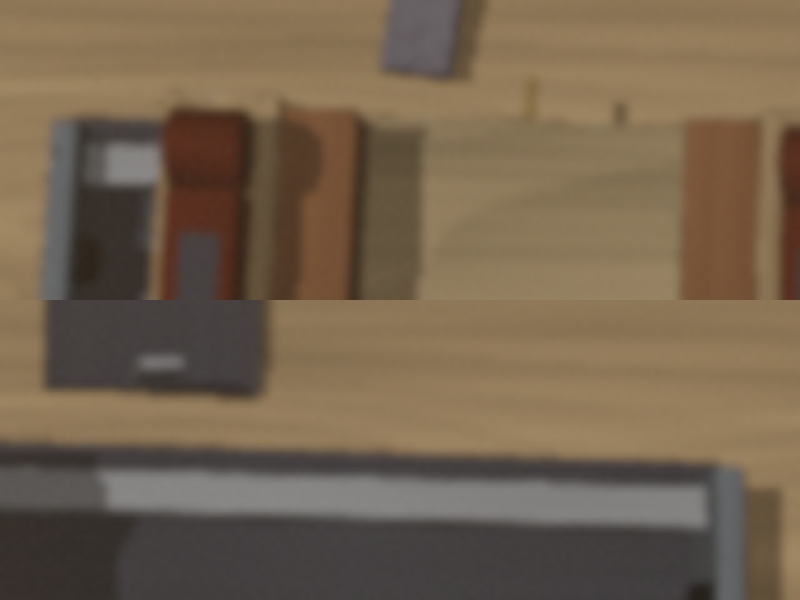

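View pics/s1.png

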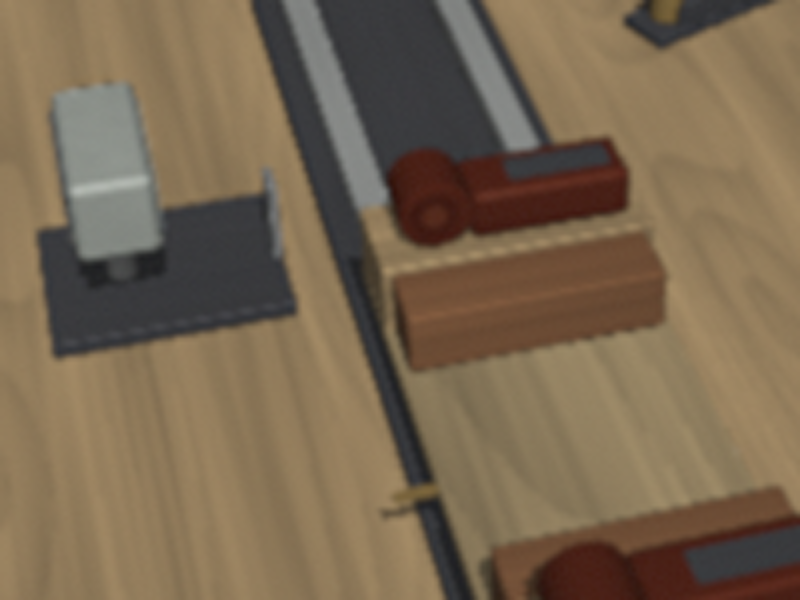

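```bash
python3 - <<'E'
from h import *
P=lambda *a:ray('top',*a).round(1)
ptr=P((276,196.6),58);pl=P((382.4,192.8),66)
a=P((181,204),50);b=P((498.4,213.6),50);print('ends',a,b)
d=(b-a);d/=np.linalg.norm(d);print('dir',d,'yaw',np.arctan2(d[1],d[0])+np.pi/2)
print('ptr',ptr,'plate',pl,'travel',(pl-ptr)@d)
print('side-check plate top,ptr',proj('side',pl),proj('side',ptr))
br=P((240.5,230),102);dr=P((307,230),102);print(br,dr,(dr-br)@d)
print('ctr from ends',(a+b)/2)
# centreline from near edges of drive pad: 
print('ptr-104x', ptr-104*np.array([-d[1],d[0],0]))
E
```

```text
ends [608.5 390.6  50. ] [ 597.1 -466.    50. ]
dir [-0.01330725 -0.99991145  0.        ] yaw -0.01330764305075105
ptr [631.6 134.3  58. ] plate [ 645.2 -151.2   66. ] travel 285.29374169173167
side-check plate top,ptr [248.51897806 233.40469462] [280.84558603 313.55990673]
[531.7 219.2 102. ] [534.7  47.4 102. ] 171.74486615375335
ctr from ends [602.8 -37.7  50. ]
ptr-104x [527.60920872 135.68395403  58.        ]
```

Request:
carry_out(
  fingers=[0, 0, 0, 0, 0, 0, 0, 0, 0, 0],
  translation=[
    [0, 0, 0],
    [0, 0, 0],
    [0, 0, 0],
    [0, 0, 0],
    [0, 0, 0],
    [0, 0, 0],
    [0, 0, 0],
    [0, 0, 0],
    [0, 0, 0],
    [0, 0, 0],
  ],
  turn=[-0.1334, -0.1334, -0.1334, -0.1334, -0.1334, -0.1334, -0.1334, -0.1334, -0.1334, -0.1334],
)

```text
time: 1.1
tool_pos: [144.1, -633.5, 256.9]
tcp_rot: [-3.141, -0.001, 1.563]
wrist_force: [0.9, -0.3, -0.3]
width: 10.1
finger_force: 0.0
```

```bash
cat >> h.py <<'E'
D=np.array([-0.0133,-0.9999]);N=np.array([0.9999,-0.0133]);C0=np.array([527.6,135.7])
def tool():
    o=r.observe();p=np.array(o['tool_pos']);q=p[:2]-C0
    return dict(t=round(o['time'],3),s=round(q@D,1),lat=round(q@N,1),z=round(p[2],1),rot=np.round(o['tcp_rot'],3),f=np.round(o['wrist_force'],2))
def scrolls(img):
    """along-guide s of the red scroll blobs (top camera)"""
    b,g,R=[img[...,i].astype(float) for i in range(3)]
    m=((R>1.9*g)&(R>45)).astype(np.uint8);m[:170]=0;m[285:]=0
    m=cv2.morphologyEx(m,cv2.MORPH_OPEN,np.ones((3,3)))
    n,l,st,c=cv2.connectedComponentsWithStats(m)
    out=[]
    for i in range(1,n):
        if st[i,4]<60: continue
        y,x=np.where(l==i)
        e=[]
        for row in np.unique(y):
            xx=x[y==row]
            e.append((ray('top',((xx.min()+xx.max())/2,row),140)[:2]-C0)@D)
        out.append((round(float(np.median(e)),1),int(st[i,4]),st[i,:4].tolist()))
    return sorted(out)
E
python3 - <<'E'
from h import *
print(tool());print(scrolls(cv2.imread('pics/top0.png')))
E
```

```text
{'t': 1.1, 's': np.float64(774.2), 'lat': np.float64(-373.2), 'z': np.float64(256.9), 'rot': array([-3.141e+00, -1.000e-03,  1.563e+00]), 'f': array([ 0.88, -0.33, -0.31])}
[]
```

Request:
carry_out(
  fingers=[0, 0, 0, 0, 0, 0, 0, 0, 0, 0, 0, 0],
  translation=[
    [0.015, 0.031, 0],
    [0.015, 0.031, 0],
    [0.015, 0.031, 0],
    [0.015, 0.031, 0],
    [0.02, 0.031, 0],
    [0.025, 0.031, 0],
    [0.03, 0.031, 0],
    [0.03, 0.031, 0],
    [0.03, 0.031, 0],
    [0.03, 0.031, 0],
    [0.03, 0.031, 0],
    [0.03, 0.032, 0],
  ],
  turn=[0, 0, 0, 0, 0, 0, 0, 0, 0, 0, 0, 0],
)

```text
time: 2.3
tool_pos: [521.6, -352.3, 257.0]
tcp_rot: [-3.141, -0.0, 1.558]
wrist_force: [-0.3, -0.1, 0.2]
width: 0.1
finger_force: 0.0
```

```bash
python3 - <<'E'
from h import *
print(tool())
a=cv2.imread('pics/top0.png')
for y,x in((214,211),(235,205),(252,210),(220,334),(250,334),(230,235),(220,315)): print(a[y,x])
E
```

```text
{'t': 2.3, 's': np.float64(488.1), 'lat': np.float64(0.5), 'z': np.float64(257.0), 'rot': array([-3.141, -0.   ,  1.558]), 'f': array([-0.25, -0.1 ,  0.19])}
[28 42 75]
[51 58 80]
[31 44 82]
[28 42 70]
[62 64 71]
[ 54  81 116]
[ 57  84 120]
```

Request:
carry_out(
  fingers=[0, 0, 0, 0, 0, 0, 0, 0, 0, 0, 0, 0],
  translation=[
    [0.03, 0, 0],
    [0.04, 0, 0],
    [0.04, 0, 0],
    [0.04, 0, 0],
    [0.04, 0, 0],
    [0.04, 0, 0],
    [0.04, 0, 0],
    [0.04, 0, 0],
    [0.04, 0, 0],
    [0.04, 0, 0],
    [0.038, 0, 0],
    [0.02, 0, 0],
  ],
  turn=[0, 0, 0, 0, 0, 0, 0, 0, 0, 0, 0, 0],
)

```text
time: 3.5
tool_pos: [526.0, 98.2, 257.4]
tcp_rot: [-3.141, -0.001, 1.562]
wrist_force: [-1.0, -0.3, 0.1]
width: 1.0
finger_force: 0.0
```

```bash
sed -i 's/R>1.9\*g/R>1.58*g/;s/R>45)/R>40)\&(R<105)/' h.py; python3 - <<'E'
from h import *
print(tool());print(scrolls(cv2.imread('pics/top0.png')))
im=r.read_camera('top');cv2.imwrite('pics/top1.png',im);print(scrolls(im))
E
```

```text
{'t': 3.5, 's': np.float64(37.5), 'lat': np.float64(-1.1), 'z': np.float64(257.4), 'rot': array([-3.141e+00, -1.000e-03,  1.562e+00]), 'f': array([-0.98, -0.29,  0.12])}
[(-589.0, 178, [30, 218, 13, 30]), (-153.5, 447, [202, 203, 16, 51]), (156.1, 334, [327, 207, 15, 25])]
[(-153.5, 445, [202, 203, 16, 51]), (156.0, 232, [327, 207, 15, 22])]
```

View pics/top1.png

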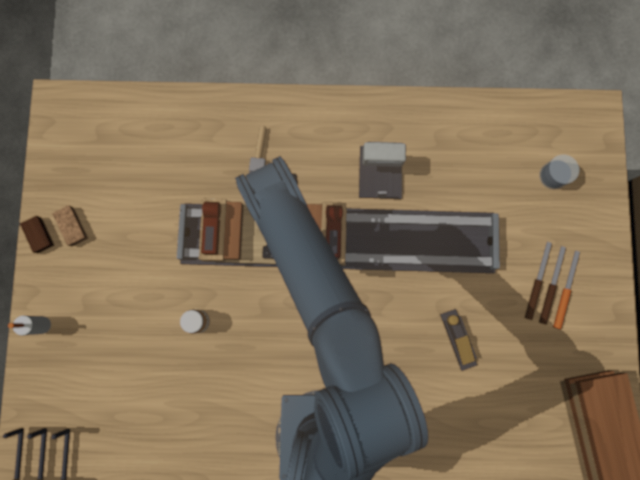

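Request:
carry_out(
  fingers=[0, 0, 0, 0, 0, 0, 0, 0, 0, 0, 0, 0],
  translation=[
    [0, 0, 0.02],
    [0, 0, 0.025],
    [0, 0, 0.025],
    [0, 0, 0.025],
    [0, 0, 0.025],
    [0, 0, 0.02],
    [0, 0, 0.007],
    [-0.006, 0, 0],
    [-0.008, 0, 0],
    [-0.008, 0, 0],
    [-0.006, 0, 0],
    [-0.003, 0, 0],
  ],
  turn=[0, 0, 0, 0, 0, 0, 0, 0, 0, 0, 0, 0],
)

```text
time: 4.75
tool_pos: [526.7, 62.0, 110.9]
tcp_rot: [3.141, 0.0, 1.556]
wrist_force: [-0.4, 0.9, 0.2]
width: 0.5
finger_force: 0.0
```

```bash
cat >> h.py <<'E'
def sim(m,rows,x0=0,v0=0,s0=0,face=76,T=None,dt=.001,k=60):
    """rows: finger s steps (mm per 0.1 s) from s0; carriage x (mm) -> list of (t,x,v,F)"""
    P=np.concatenate([[s0],s0+np.cumsum(rows)]);tt=np.arange(len(P))*.1;x,v=x0,v0;out=[]
    for t in np.arange(0,T or tt[-1],dt):
        f=np.interp(t,tt,P)
        F=k*(max(0,f-x-face)-max(0,x-face-f))/1000
        a=(F-.8*v/1000-.02*np.sign(v))/m*1000 if abs(v)>.05 or abs(F)>.02 else 0
        v+=a*dt;x+=v*dt;out.append((t+dt,x,v,F))
    return np.array(out)
E
python3 - <<'E'
from h import *
print(tool())
rows=[2,4,6]+[7]*9+[4,2,0,0]
for m in(2.1,3.1,4.7):
    o=sim(m,rows,s0=76)
    print(m,[(round(o[i,0],1),o[i,1:3].round(),o[i,3].round(2)) for i in range(99,len(o),200)],o[:,3].max())
E
```

```text
{'t': 4.75, 's': np.float64(73.7), 'lat': np.float64(0.0), 'z': np.float64(110.9), 'rot': array([3.141, 0.   , 1.556]), 'f': array([-0.39,  0.93,  0.2 ])}
2.1 [(np.float64(0.1), array([0., 2.]), np.float64(0.12)), (np.float64(0.3), array([ 3., 31.]), np.float64(0.56)), (np.float64(0.5), array([15., 89.]), np.float64(0.68)), (np.float64(0.7), array([ 37., 124.]), np.float64(0.19)), (np.float64(0.9), array([ 61., 116.]), np.float64(0.0)), (np.float64(1.1), array([ 83., 105.]), np.float64(0.0)), (np.float64(1.3), array([103.,  96.]), np.float64(0.0)), (np.float64(1.5), array([121.,  87.]), np.float64(0.0))] 0.7215587089882667
3.1 [(np.float64(0.1), array([0., 1.]), np.float64(0.12)), (np.float64(0.3), array([ 2., 22.]), np.float64(0.6)), (np.float64(0.5), array([11., 71.]), np.float64(0.91)), (np.float64(0.7), array([ 30., 116.]), np.float64(0.61)), (np.float64(0.9), array([ 55., 127.]), np.float64(0.0)), (np.float64(1.1), array([ 80., 119.]), np.float64(0.0)), (np.float64(1.3), array([103., 112.]), np.float64(0.0)), (np.float64(1.5), array([124., 105.]), np.float64(0.0))] 0.905662669476788
4.7 [(np.float64(0.1), array([0., 1.]), np.float64(0.12)), (np.float64(0.3), array([ 1., 15.]), np.float64(0.64)), (np.float64(0.5), array([ 8., 52.]), np.float64(1.1)), (np.float64(0.7), array([23., 96.]), np.float64(1.05)), (np.float64(0.9), array([ 45., 126.]), np.float64(0.53)), (np.float64(1.1), array([ 71., 129.]), np.float64(0.0)), (np.float64(1.3), array([ 96., 124.]), np.float64(0.0)), (np.float64(1.5), array([121., 119.]), np.float64(0.0))] 1.1405169759353808
```

Request:
carry_out(
  fingers=[0, 0, 0, 0, 0, 0, 0, 0, 0, 0, 0, 0],
  translation=[
    [-0.002, 0, 0],
    [-0.004, 0, 0],
    [-0.006, 0, 0],
    [-0.0075, 0, 0],
    [-0.0075, 0, 0],
    [-0.0075, 0, 0],
    [-0.0075, 0, 0],
    [-0.0075, 0, 0],
    [-0.0075, 0, 0],
    [-0.0075, 0, 0],
    [-0.0075, 0, 0],
    [-0.003, 0, 0],
  ],
  turn=[0, 0, 0, 0, 0, 0, 0, 0, 0, 0, 0, 0],
)

```text
time: 5.95
tool_pos: [525.3, -12.9, 110.3]
tcp_rot: [-3.141, 0.0, 1.557]
wrist_force: [-1.0, 0.2, -0.3]
width: 0.4
finger_force: 0.0
```

```bash
python3 - <<'E'
from h import *
print(tool())
for i in range(2):
    t=r.observe()['time'];im=r.read_camera('top');cv2.imwrite(f'pics/c{i}.png',im);print(t,scrolls(im))
print(tool())
rows=[2,4,6]+[7.5]*8+[3,0,0]
for m in(2.1,3.1,4.7):
    o=sim(m,rows,s0=73.7,T=1.35)
    print(m,[o[i,:3].round(1) for i in(1199,1249,1299)])
E
```

```text
{'t': 5.95, 's': np.float64(148.6), 'lat': np.float64(-0.4), 'z': np.float64(110.3), 'rot': array([-3.141,  0.   ,  1.557]), 'f': array([-1.02,  0.15, -0.29])}
5.95 [(-60.1, 367, [241, 204, 15, 36]), (-46.6, 64, [240, 245, 14, 10]), (251.0, 181, [364, 207, 16, 14])]
6.0 [(-54.3, 375, [243, 204, 15, 41]), (256.0, 183, [366, 207, 16, 13]), (261.1, 60, [371, 222, 9, 8])]
{'t': 6.05, 's': np.float64(148.0), 'lat': np.float64(-0.3), 'z': np.float64(110.4), 'rot': array([-3.141,  0.   ,  1.557]), 'f': array([-0.02,  0.45,  0.34])}
2.1 [array([  1.2,  97.1, 113.2]), array([  1.2, 102.7, 110.6]), array([  1.3, 108.1, 108.1])]
3.1 [array([  1.2,  93.4, 128. ]), array([  1.2,  99.8, 126. ]), array([  1.3, 106. , 124.1])]
4.7 [array([  1.2,  84.5, 138.7]), array([  1.2,  91.4, 137.3]), array([  1.3,  98.3, 135.9])]
```

Request:
carry_out(
  fingers=[0, 0, 0, 0],
  translation=[
    [0, 0, 0],
    [0, 0, 0],
    [0, 0, 0],
    [0, 0, 0],
  ],
  turn=[0, 0, 0, 0],
)

```text
time: 6.45
tool_pos: [525.4, -11.4, 110.4]
tcp_rot: [-3.142, -0.0, 1.558]
wrist_force: [0.4, -0.7, 0.5]
width: 0.2
finger_force: 0.0
```

```bash
python3 - <<'E'
from h import *
for i in range(1):
    t=r.observe()['time'];im=r.read_camera('top');cv2.imwrite(f'pics/d{i}.png',im);print(t,scrolls(im))
print(tool())
E
```

```text
6.45 [(-9.6, 375, [261, 205, 15, 39]), (300.7, 317, [384, 208, 16, 25])]
{'t': 6.5, 's': np.float64(147.2), 'lat': np.float64(-0.3), 'z': np.float64(110.4), 'rot': array([ 3.142, -0.   ,  1.558]), 'f': array([ 0.16,  0.36, -0.55])}
```

```bash
python3 - <<'E'
from h import *
rows=[2,4,6]+[7.5]*8+[3]+[0]*7
for s0 in (72.5,73.5):
 for m in(2.1,2.3,2.5,2.8,3.1):
  for face in(76,78,80):
    o=sim(m,rows,s0=s0,face=face,T=1.76)
    x=np.array([o[i,1] for i in(1199,1249,1699)])
    print(s0,m,face,(x-[94.1,99.5,144.2]).round(1),o[1749,1:3].round(1))
E
```

```text
72.5 2.1 76 [1.7 2.  3. ] [151.7  88.9]
72.5 2.1 78 [-0.8 -0.3  1.8] [150.7  91.2]
72.5 2.1 80 [-3.7 -3.1 -0. ] [148.9  93. ]
72.5 2.3 76 [1.2 1.7 4.7] [153.7  94.1]
72.5 2.3 78 [-1.5 -0.9  3.3] [152.3  96.3]
72.5 2.3 80 [-4.6 -3.8  1.2] [150.4  98. ]
72.5 2.5 76 [0.4 1.1 5.9] [155.1  98.6]
72.5 2.5 78 [-2.4 -1.6  4.2] [153.5 100.7]
72.5 2.5 80 [-5.6 -4.7  2. ] [151.4 102.4]
72.5 2.8 76 [-0.9 -0.1  7. ] [156.5 104.4]
72.5 2.8 78 [-4.  -3.   5.1] [154.6 106.4]
72.5 2.8 80 [-7.2 -6.2  2.6] [152.3 107.9]
72.5 3.1 76 [-2.4 -1.4  7.5] [157.2 109.2]
72.5 3.1 78 [-5.6 -4.5  5.3] [155.1 111. ]
72.5 3.1 80 [-9.  -7.8  2.7] [152.5 112.5]
73.5 2.1 76 [2.8 3.  3.3] [151.9  87.4]
73.5 2.1 78 [0.5 0.9 2.6] [151.3  90.1]
73.5 2.1 80 [-2.2 -1.7  0.9] [149.8  92.1]
73.5 2.3 76 [2.3 2.7 5.1] [154.   92.7]
73.5 2.3 78 [-0.1  0.4  4.1] [153.1  95.3]
73.5 2.3 80 [-3.  -2.3  2.3] [151.4  97.2]
73.5 2.5 76 [1.7 2.3 6.4] [155.6  97.3]
73.5 2.5 78 [-0.9 -0.2  5.2] [154.4  99.8]
73.5 2.5 80 [-4.  -3.1  3.2] [152.5 101.6]
73.5 2.8 76 [0.5 1.2 7.7] [157.1 103.1]
73.5 2.8 78 [-2.4 -1.5  6.1] [155.6 105.5]
73.5 2.8 80 [-5.6 -4.6  3.9] [153.5 107.2]
73.5 3.1 76 [-1.  -0.   8.3] [158. 108.]
73.5 3.1 78 [-4.  -2.9  6.5] [156.2 110.2]
73.5 3.1 80 [-7.3 -6.1  4. ] [153.8 111.8]
```

Request:
carry_out(
  fingers=[0, 0, 0, 0, 0, 0],
  translation=[
    [-0.003, 0, 0],
    [-0.006, 0, 0],
    [-0.008, 0, 0],
    [-0.008, 0, 0],
    [-0.008, 0, 0],
    [-0.005, 0, 0],
  ],
  turn=[0, 0, 0, 0, 0, 0],
)

```text
time: 7.1
tool_pos: [524.8, -51.1, 110.3]
tcp_rot: [-3.141, 0.0, 1.557]
wrist_force: [-0.3, 0.1, -0.6]
width: 0.3
finger_force: 0.0
```

```bash
python3 - <<'E'
from h import *
for i in range(1):
    t=r.observe()['time'];im=r.read_camera('top');cv2.imwrite(f'pics/e{i}.png',im);print(t,scrolls(im))
print(tool())
E
```

```text
7.1 [(41.4, 327, [281, 205, 16, 24]), (351.1, 112, [405, 223, 13, 10]), (352.2, 187, [404, 209, 16, 12])]
{'t': 7.15, 's': np.float64(187.4), 'lat': np.float64(-0.4), 'z': np.float64(110.3), 'rot': array([-3.141e+00,  1.000e-03,  1.556e+00]), 'f': array([-0.64, -0.42, -0.88])}
```

Request:
carry_out(
  fingers=[0, 0, 0, 0, 0],
  translation=[
    [0, 0, 0],
    [0, 0, 0],
    [0, 0, 0],
    [0, 0, 0],
    [0, 0, 0],
  ],
  turn=[0, 0, 0, 0, 0],
)

```text
time: 7.65
tool_pos: [524.9, -49.4, 110.4]
tcp_rot: [-3.142, -0.0, 1.558]
wrist_force: [0.1, 0.0, -0.3]
width: 0.1
finger_force: 0.0
```

```bash
python3 - <<'E'
from h import *
for i in range(1):
    t=r.observe()['time'];im=r.read_camera('top');cv2.imwrite(f'pics/f{i}.png',im);print(t,scrolls(im))
print(tool())
from scipy.optimize import least_squares
L=scrolls(im);x4=np.mean([L[0][0]+153.5,L[-1][0]-156.1]);print(x4)
T=np.array([5.95,6,6.45,7.1,t]);X=np.array([94.1,99.5,144.2,195.4,x4])
def f(p,ts):
    m,x,v=p;tau=m/.8;ve=25;d=ts-5.95
    return x-ve*d+(v+ve)*tau*(1-np.exp(-d/tau))
q=least_squares(lambda p:np.r_[f(p,T)-X,(p[0]-2.4)/.3],[2.4,94,110]);print(q.x,q.fun.round(1))
m,x,v=q.x
tn=r.observe()['time'];vv=lambda ts:-25+(v+25)*np.exp(-(ts-5.95)*.8/m)
for ts in tn+np.arange(0,2.2,.1):print(round(ts,2),f(q.x,ts).round(1),vv(ts).round(1))
E
```

```text
7.65 [(74.5, 318, [295, 206, 15, 24]), (383.9, 315, [417, 209, 16, 26])]
{'t': 7.7, 's': np.float64(185.2), 'lat': np.float64(-0.3), 'z': np.float64(110.4), 'rot': array([-3.142, -0.   ,  1.558]), 'f': array([ 0.08, -0.05,  0.75])}
227.89999999999998
[  2.37693979  94.04474746 111.2912919 ] [-0.1  0.1  0.1 -0.1  0.1 -0.1]
7.7 230.5 50.6
7.8 235.5 48.1
7.9 240.2 45.7
8.0 244.6 43.4
8.1 248.8 41.1
8.2 252.8 38.9
8.3 256.6 36.8
8.4 260.2 34.8
8.5 263.6 32.8
8.6 266.8 30.9
8.7 269.8 29.0
8.8 272.6 27.2
8.9 275.2 25.5
9.0 277.7 23.8
9.1 280.0 22.2
9.2 282.1 20.6
9.3 284.1 19.1
9.4 285.9 17.7
9.5 287.6 16.3
9.6 289.2 14.9
9.7 290.6 13.6
9.8 291.9 12.3
```

Request:
carry_out(
  fingers=[0, 0, 0, 0, 0, 0, 0, 0, 0, 0, 0, 0],
  translation=[
    [-0.001, 0, 0],
    [-0.002, 0, 0],
    [-0.0025, 0, 0],
    [-0.002, 0, 0],
    [-0.0015, 0, 0],
    [-0.0015, 0, 0],
    [-0.0011, 0, 0],
    [-0.0011, 0, 0],
    [-0.0011, 0, 0],
    [-0.0011, 0, 0],
    [-0.0011, 0, 0],
    [-0.0011, 0, 0],
  ],
  turn=[0, 0, 0, 0, 0, 0, 0, 0, 0, 0, 0, 0],
)

```text
time: 8.9
tool_pos: [524.6, -66.9, 110.4]
tcp_rot: [-3.142, 0.0, 1.558]
wrist_force: [-0.1, 0.4, 0.6]
width: 0.7
finger_force: 0.0
```

Request:
carry_out(
  fingers=[0, 0, 0, 0, 0, 0, 0, 0, 0, 0, 0],
  translation=[
    [-0.0011, 0, 0],
    [-0.0011, 0, 0],
    [-0.0011, 0, 0],
    [-0.0011, 0, 0],
    [-0.0011, 0, 0],
    [-0.0011, 0, 0],
    [-0.0011, 0, 0],
    [-0.0011, 0, 0],
    [-0.0015, 0, 0],
    [-0.003, 0, 0],
    [-0.004, 0, 0],
  ],
  turn=[0, 0, 0, 0, 0, 0, 0, 0, 0, 0, 0],
)

```text
time: 10.0
tool_pos: [524.4, -84.2, 110.4]
tcp_rot: [3.142, -0.0, 1.558]
wrist_force: [-0.3, -0.6, 0.0]
width: 0.9
finger_force: 0.0
```

```bash
python3 - <<'E'
from h import *
for i in range(4):
    t=r.observe()['time'];im=r.read_camera('top');L=scrolls(im);print(t,L,L[0][0]+153.5,L[-1][0]-156.1)
print(tool())
E
```

```text
10.0 [(125.3, 324, [315, 206, 15, 24]), (421.7, 200, [437, 224, 14, 36]), (435.5, 191, [437, 210, 17, 13])] 278.8 279.4
10.05 [(125.2, 325, [315, 206, 15, 24]), (422.4, 403, [437, 210, 17, 50])] 278.7 266.29999999999995
10.1 [(124.7, 322, [315, 206, 15, 24]), (421.7, 221, [438, 224, 13, 37]), (435.5, 187, [437, 210, 17, 12])] 278.2 279.4
10.15 [(125.2, 325, [315, 206, 15, 24]), (421.7, 225, [437, 224, 14, 37]), (435.5, 193, [437, 210, 17, 13])] 278.7 279.4
{'t': 10.2, 's': np.float64(220.0), 'lat': np.float64(-0.3), 'z': np.float64(110.4), 'rot': array([-3.142,  0.   ,  1.557]), 'f': array([ 0.47, -0.45, -0.19])}
```

```bash
python3 - <<'E'
from h import *
a=r.read_camera('top');b=r.read_camera('side')
f=lambda i,y,x:cv2.resize(i[y:y+60,x:x+160],None,fx=5,fy=5,interpolation=cv2.INTER_CUBIC)
p=ray('top',(382.4,192.8),66);u=proj('side',p).astype(int)
cv2.imwrite('pics/g.png',cv2.vconcat([f(a,170,310),f(b,u[1]-25,u[0]-60)]));print(u)
E
```

```text
[248 233]
```

View pics/g.png

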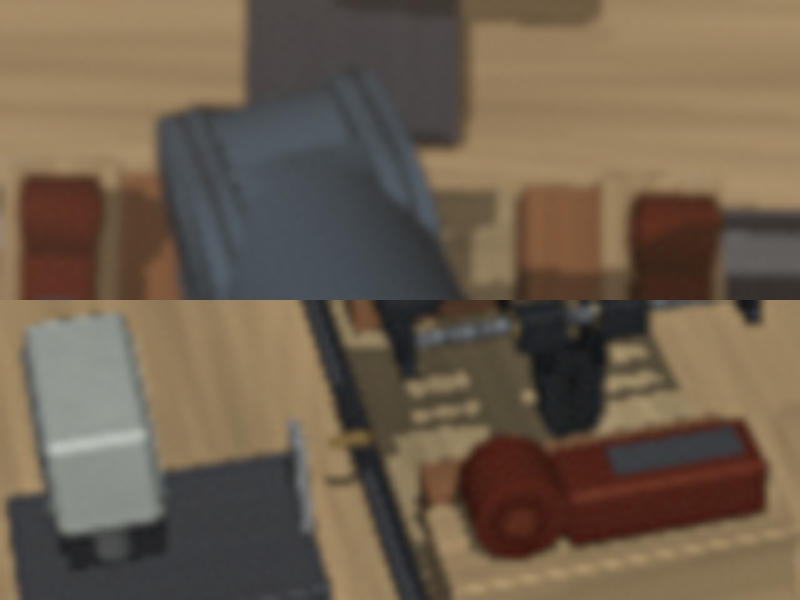

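```bash
python3 - <<'E'
from h import *
S=lambda p:(p[:2]-C0)@D
p=ray('side',(254.8,235.5),58);print('ptr',p,S(p))
for uv in((246.2,232.5),(247.5,234),(248.6,238)): q=ray('side',uv,66);print('plate',q,S(q))
print('top plate',S(ray('top',(382.4,192.8),66)))
E
```

```text
ptr [ 630.37315722 -148.78440132   58.        ] 283.08906989064633
plate [ 650.052414   -156.64814373   66.        ] 290.6902918119833
plate [ 648.09740951 -149.45442108   66.        ] 283.5232900955411
plate [ 648.55174145 -132.23395554   66.        ] 266.29850398298584
top plate 285.3167884769086
```

Request:
carry_out(
  fingers=[0, 0, 0, 0, 0, 0, 0, 0, 0, 0, 0, 0],
  translation=[
    [-0.005, 0, 0],
    [-0.01, 0, 0],
    [-0.01, 0, 0],
    [0, 0, -0.01],
    [0, 0, -0.02],
    [0, 0, -0.03],
    [0, 0, -0.03],
    [0, 0, -0.03],
    [0, -0.03, -0.03],
    [0, -0.04, 0],
    [0, -0.04, 0],
    [0, -0.03, 0],
  ],
  turn=[0, 0, 0, 0, 0, 0, 0, 0, 0, 0, 0, 0],
)

```text
time: 11.5
tool_pos: [381.8, -107.2, 260.8]
tcp_rot: [-3.141, 0.001, 1.558]
wrist_force: [-0.3, -0.9, 1.0]
width: 0.3
finger_force: 0.0
```

```bash
python3 - <<'E'
from h import *
a=r.read_camera('top')
cv2.imwrite('pics/k.png',cv2.resize(a[170:220,330:430],None,fx=8,fy=8,interpolation=cv2.INTER_CUBIC))
print(tool(),scrolls(a))
E
```

```text
{'t': 11.55, 's': np.float64(244.9), 'lat': np.float64(-146.9), 'z': np.float64(260.1), 'rot': array([-3.136e+00,  2.000e-03,  1.557e+00]), 'f': array([-4.11,  1.32, -2.52])} [(124.7, 318, [315, 206, 15, 24]), (421.7, 466, [437, 210, 17, 50])]
```

View pics/k.png

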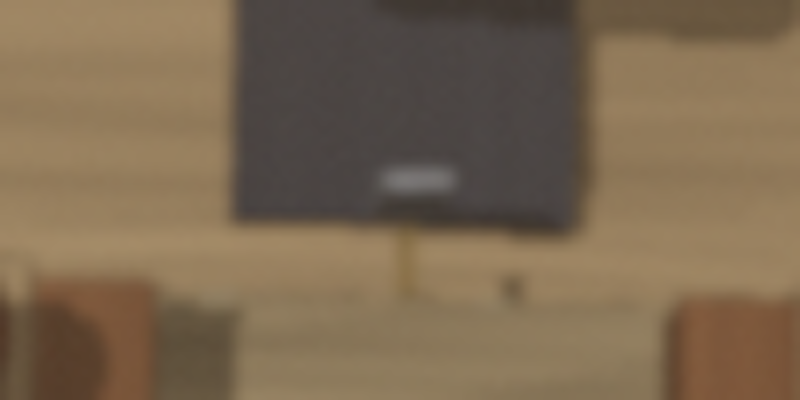

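The top view shows the pointer at crop column 405 and the plate spanning columns 380–457. That puts the pointer about 4 mm from the plate's middle, well inside the tolerance.

Request:
carry_out(
  fingers=[0, 0, 0, 0],
  translation=[
    [0, 0.02, 0],
    [0, 0, 0],
    [0, 0, 0],
    [0, 0, 0],
  ],
  turn=[0, 0, 0, 0],
)

```text
time: 11.95
tool_pos: [403.7, -107.3, 260.4]
tcp_rot: [-3.141, -0.0, 1.558]
wrist_force: [-0.4, -0.5, -0.7]
width: 0.1
finger_force: 0.0
```

```bash
python3 - <<'E'
from h import *
print(tool(),scrolls(r.read_camera('top')));print(r.finish_job())
E
```

```text
{'t': 11.95, 's': np.float64(244.7), 'lat': np.float64(-120.6), 'z': np.float64(260.4), 'rot': array([-3.141, -0.   ,  1.558]), 'f': array([-0.35, -0.49, -0.73])} [(-588.6, 81, [32, 219, 12, 15]), (124.8, 319, [315, 206, 15, 24]), (428.6, 62, [438, 253, 14, 8]), (434.3, 427, [437, 210, 17, 41])]
the job is handed in; nothing more can be done
None
```

I handed the job in at about 12 s: the carriage ran at roughly 0.08–0.10 m/s over the middle and now stands at rest by itself with its pointer about 4 mm from the middle of the index plate, the arm clear (no verdict was returned).

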